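Find the high spot of a lift cam with a dial gauge

ROBOT

A 6-joint arm with a two-finger parallel gripper is mounted at the origin on the work surface. World frame = base frame: x ahead of the robot, y to its left, z up, the work surface at z = 0. Lengths are in m, angles in degrees, forces in N, time in s.
With the tool pointing down it reaches from about 0.375 to 0.975 m from the base axis. Payload 3.8 kg.
Tool frame: the origin (TCP) lies on the mounting face of the last link; the fingertips stand 166 mm ahead of it and the grasp point (between the pads) lies 147 mm ahead of it; z points along the fingers, y is the direction in which the jaws open and shut (so a half turn about z gives the same grasp; the last joint's range is limited). The gripper opens to 88 mm and grips with 3 to 60 N. Pads are 18 mm wide; open, the fingers measure 123 mm over their backs; the gripper's body (75 mm by 187 mm) begins 45 mm behind the grasp point.
Start: joints at [71.11, 15.12, 91.902, -0, 72.978, -2.114], TCP at [0.195, 0.646, 0.405] pointing down, gripper open.
Joint ranges: [-150.88, 150.88], [-54.13, 125.18], [17.81, 147.31], [-75.09, 255.09], [0, 152.58], [-146.25, 146.25]. Speed limits (degrees/s): [147.25, 147.25, 180, 180, 180, 180].

INTERFACE

Orientations are given as [roll, pitch, yaw] about the fixed x, y, z axes, in that order (R = Rz(yaw) Ry(pitch) Rx(roll)).
In Python, from rig import read_state, grab_frame, close_job gives the robot as it stands.
- The arm moves only by the tool drive_tool, never from a script. Its argument "series" is one flat list of numbers, 7 for each row, row after row: the shift along the tool's x, y, z in units of 25 mm (1.0 is 25 mm), then the turn, a rotation vector about the tool's x, y, z in units of 6 degrees (1.0 is 6 degrees), then the opening in per cent of the stroke, from 0 (shut) to 100 (fully open). A call has 1 to 20 rows; each row shifts and turns the commanded pose from where the row before left it, along the tool's axes as they then stand; what a row does not reach is not made up. A row lasts 1/12 s, in which the tool goes at most 41.7 mm and 7.16 degrees, less where a joint would pass 70% of its speed; a pose out of reach is approached as far as the arm can. A call is refused whole if a number of a shift passes 1 or a number of a turn 1, either way. A call with a gripper value outside its range is refused whole. The fingers move at their own pace and stop on an object; "squeeze" is the grip in N (left out, the last holds). Time passes only in rows, so rows that do not move let the fingers close. It gives the time, the measured TCP pose, the force and the opening at its end, in the units of the state.
- read_state(): the state, without advancing time (a new reading comes with each control period).
- grab_frame(name): name is "side" or "top"; returns a dict with "image" (420x560x3 uint8, blue, green, red), "z_map" (420x560 float32, m along the optical axis (not along the pixel's ray), 0 where there is no reading), "intrinsics" (3x3 intrinsics, pixels), "extrinsics" (4x4, takes a point from camera to world coordinates). Camera axes: x right, y down, z forward; pixel columns grow to the right and rows downward; lengths in m; the calibration is good to about 2 mm. A picture is of the moment at which its call begins.
- close_job(): hands the job in, once; it reports no verdict.
The state is a dict: "t": time; "joints": joint angles; "joint_velocities": joint speeds; "effort": joint torques, N m; "position": TCP position; "orientation": TCP orientation; "force": force on the tool from outside, world axes, zero at the start; "torque": the same for the moment, N m; "opening": finger opening in m.
Only numpy, scipy, OpenCV 4.12 (cv2) and the standard library are available. Lean on these libraries where they do the work, as an engineer would, in place of code of your own. Each camera call takes 0.05 s, during which the arm holds its last target.

TASK

On the checking stand, slide the dial gauge slowly and fully home against its red stop by the orange post, so that its sprung plunger bears on the black cam. Then turn the cam wheel by its round knob, with a light hand that neither squeezes nor leans on it, and watch the needle swing: leave the cam's high spot facing the plunger, where the needle reads its highest. Let go with the gauge still home, and the loose bush and clamp knob on the stand undisturbed.

Things in the scene. Friction and masses are not known exactly. Their poses are not given: they have to be found in the camera images.
- stand: checking stand: fixed aluminium plate 200 x 420 x 12 mm; origin at the centre of its underside on the bench, z up, y along its length. The wheel's upright axis is at its (0, -120 mm). The gauge slides along its y; -y is towards the wheel, up to a red stop block at y = -47 mm. The plunger lies at x = 0, 63 mm above the bench, and points along -y at the wheel's axis
- wheel: steel wheel with a knob on top; it only turns about its z (either way, no limit, 0.06 N m friction, stays where left). Origin on the axis 50 mm above the bench, z up. Clamped on it, 5 to 21 mm above the origin, is a black cam disc of 45 mm radius, 5 mm off the axis: edge 40 mm out at the low spot, 50 mm at the high spot opposite. The cam's angle on the wheel is unknown each time; it does not slip
- knob (a point): point on the wheel's axis at gripping height, 116 mm above the bench; the knob is a plain upright aluminium cylinder of 36 mm diameter, from 81 to 135 mm above the bench. A total finger force or lean of more than 60 N is too much for it: a grip of 10 to 20 N is plenty
- gauge (a joint): slide of the dial gauge carriage (m): 0 pulled back, 0.040 fully home against the red stop; grows towards the wheel. About 7 N of friction holds it where it is left; near home the plunger's spring adds up to 5 N. Not to be slid faster than 0.2 m/s
- handle (a point): point on the axis of the orange upright post by which the gauge is slid, 108 mm above the bench; the post is 18 mm in diameter and its top is 17 mm above this point. It stands 70 mm behind (+y of the stand) the centre of the dial, a drum of 80 mm diameter with its face 82 mm above the bench
- plunger (a joint): travel of the gauge's sprung plunger into the gauge (m): 0 free, 0.014 at most; 2 N free, 5 N at 12 mm. With the gauge home it is about 1.6 mm at the cam's low spot and about 11.5 mm at its high spot.
- needle (a joint): angle of the red needle on the white dial, clockwise from above (rad): 0 points along the stand's -y, towards the wheel; it turns 0.3 rad for each mm of plunger travel. With the gauge home it swings between about 0.5 at the low spot and about 3.45 at the high spot.
- bush: loose brass bush, 32 mm diameter, 18 mm tall, standing on the stand's plate; not to be moved
- clamp_knob: loose black clamp knob, 36 mm across, 28 mm tall, standing on the stand's plate; not to be moved
- tip (a point): tip of the plunger, a brass ball of 9 mm diameter; the point where it bears on the cam's edge. Bearing on the high spot it is 49.5 mm from the wheel's axis (at y = -70.5 mm of the stand), on the low spot 39.5 mm

How it is judged (in metres and radians):
On the way:
1. the gauge is fully home against its stop, its plunger on the cam (value of joint gauge above 0.038 m and value of joint plunger above 0.001 m), for 0.2 s.
At the end, for the whole second after the job is handed in: the gauge is home (within 2 mm of its stop), the wheel is let go and at rest, and the plunger bears on the cam's high spot: its tip is pushed back to within 0.5 mm (0.15 rad of needle) of where the high spot puts it, which is within about 26 degrees of the high spot (all of step 1 and y of tip in the frame of stand above -0.071 m and angular speed of wheel below 0.05 rad/s and contact force between the fingers and wheel below 0.1 N); the robot touches nothing.
It fails at once if the gauge is slid faster than 0.2 m/s (velocity of joint gauge above 0.2 m/s or velocity of joint gauge below -0.2 m/s).
It fails at once if the robot squeezes or leans on the wheel with more than 60 N (contact force between any of the fingers, the arm and wheel above 60 N).
It fails at once if the bush or the clamp knob on the stand is moved by more than 20 mm (distance of any of bush, clamp_knob from where it was at the start of the episode above 0.02 m).
It also fails if it takes over 72 s, if anything falls off the work surface, if the arm or the gripper's body presses on something with over 40 N, if the wrist force passes 120 N, or if a joint passes its speed limit or range.

## Working session

There is one attempt and no reset: what is moved stays moved. The work goes in short steps, Python scripts to look and compute and a tool call to move; the robot and the scene stay as the last step left them, time stands still between calls to the robot, and variables do not carry over. Pictures are saved under pics/ and viewed, and the job is handed in when it is done.

Besides the shell and the picture viewer there is one more tool, called after ">>>" by a JSON object that holds its "api" and its "payload". drive_tool: Moves the arm, as the interface text tells. Its arguments: {"type":"object","properties":{"series":{"type":"array","items":{"type":"number"}},"squeeze":{"type":"number"}},"required":["series"]}

```bash
ls; mkdir -p pics; cat > h.py <<'E'
import numpy as np, cv2
from rig import read_state, grab_frame, close_job
def P(f,u,v,z):
    K=np.array(f["intrinsics"]);T=np.array(f["extrinsics"])
    d=T[:3,:3]@np.linalg.inv(K)@np.array([u,v,1.]);o=T[:3,3]
    return o+d*(z-o[2])/d[2]
def D(f,u,v):
    K=np.array(f["intrinsics"]);T=np.array(f["extrinsics"]);z=f["z_map"][int(v),int(u)]
    return T[:3,:3]@(np.linalg.inv(K)@np.array([u,v,1.])*z)+T[:3,3]
def proj(f,p):
    K=np.array(f["intrinsics"]);T=np.linalg.inv(np.array(f["extrinsics"]))
    q=K@(T[:3,:3]@np.array(p)+T[:3,3]);return q[:2]/q[2]
E
python3 - <<'E'
from h import *
print(read_state())
for n in("top","side"):
    f=grab_frame(n);cv2.imwrite(f"pics/{n}0.png",f["image"]);np.savez(f"{n}0.npz",**f);print(f["intrinsics"],f["extrinsics"])
E
```

```text
pics
{'t': 0.0, 'joints': array([ 7.11096874e+01,  1.51673390e+01,  9.19821746e+01,  9.35803159e-04,
        7.29773623e+01, -2.11601374e+00]), 'joint_velocities': array([-0.0204515 ,  0.01781443, -0.0564854 , -0.04489491, -0.02067282,
        0.04102552]), 'effort': array([-8.03040675e-04, -5.02106559e+01, -3.56879640e+01,  7.27228448e-02,
        2.93554575e-02, -1.54077484e-04]), 'position': array([0.1947114 , 0.64593723, 0.40340033]), 'orientation': array([-1.79873244e+02, -5.57822312e-03,  1.63225420e+02]), 'force': array([0.73552578, 1.05010879, 0.04671315]), 'torque': array([-0.01645524,  0.05152691, -0.01748094]), 'opening': 0.08807532914144096}
[[392.21366391   0.         275.63364708]
 [  0.         392.21366391 207.05847163]
 [  0.           0.           1.        ]] [[ 0.01837481 -0.99491172  0.09906076  0.50290383]
 [-0.99948296 -0.0156634   0.02807988  0.0315573 ]
 [-0.02638537 -0.0995255  -0.99468512  0.74089274]
 [ 0.          0.          0.          1.        ]]
[[427.44507588   0.         274.04885515]
 [  0.         427.44507588 210.76913944]
 [  0.           0.           1.        ]] [[ 0.88823644 -0.26755742  0.37342878  0.32113524]
 [-0.45936599 -0.50961002  0.72751668 -0.44018972]
 [-0.00434944 -0.81774731 -0.57556097  0.47260469]
 [ 0.          0.          0.          1.        ]]
```

View pics/top0.png

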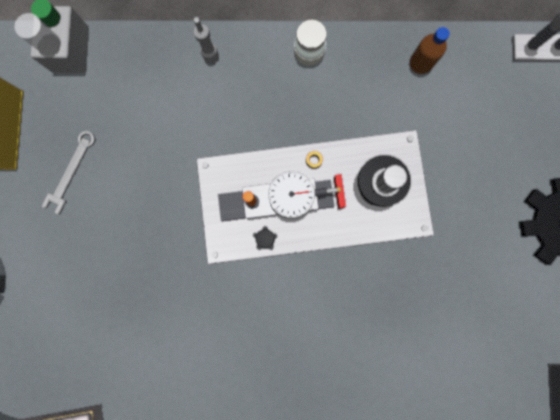

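View pics/side0.png

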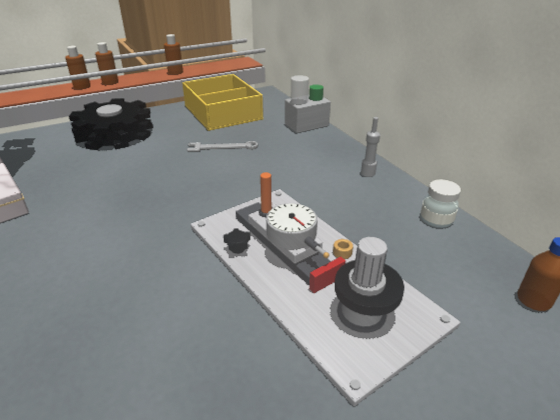

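Top view: the plate's corners are near (197,158), (417,131), (433,236) and (208,263). The post top is near (249,198), the dial centre near (292,194), the knob top near (396,176), the bush at (315,159) and the clamp knob at (265,238).

```bash
python3 - <<'E'
from h import *
f=dict(np.load("top0.npz"));g=dict(np.load("side0.npz"))
im=f["image"]
# plate: points at height 0.006..0.02 bright
hsv=cv2.cvtColor(im,cv2.COLOR_BGR2HSV)
m=((hsv[...,2]>170)&(hsv[...,1]<40)).astype(np.uint8);m=cv2.morphologyEx(m,cv2.MORPH_CLOSE,np.ones((9,9)))
cs,_=cv2.findContours(m,0,2);c=max(cs,key=cv2.contourArea)
w=np.array([P(f,u,v,0.012)[:2] for u,v in c[:,0]],np.float32)
r=cv2.minAreaRect(w);print("plate",r);print(cv2.boxPoints(r))
def comp(f,mask,name,z):
    n,l,s,ce=cv2.connectedComponentsWithStats(mask.astype(np.uint8))
    for i in range(1,n):
        if s[i,4]>25:print(name,s[i],ce[i],P(f,*ce[i],z), D(f,*ce[i]))
for fr,nm in((f,"top"),(g,"side")):
    h=cv2.cvtColor(fr["image"],cv2.COLOR_BGR2HSV);
    comp(fr,(h[...,0]>4)&(h[...,0]<16)&(h[...,1]>170)&(h[...,2]>120),nm+" orange",0.125)
    comp(fr,((h[...,0]<4)|(h[...,0]>174))&(h[...,1]>150)&(h[...,2]>100),nm+" red",0.08)
# knob top from depth
K=f["intrinsics"];T=f["extrinsics"];v,u=np.mgrid[:420,:560];z=f["z_map"]
X=np.einsum('ij,jhw->ihw',T[:3,:3]@np.linalg.inv(K),np.stack([u,v,np.ones_like(u)])*z)+T[:3,3][:,None,None]
b=(u>340)&(u<430)&(v>140)&(v<220)
k=b&(X[2]>0.128);pts=X[:,k];print("knob",k.sum(),pts.mean(1),pts.min(1),pts.max(1))
c=b&(X[2]>0.064)&(X[2]<0.076)
q=X[:,c];print("cam",c.sum(),q.mean(1),q.min(1),q.max(1),cv2.minEnclosingCircle(q[:2].T.astype(np.float32).copy()))
b=(u>230)&(u<265)&(v>180)&(v<215)&(X[2]>0.118);print("post",b.sum(),X[:,b].mean(1))
b=(u>250)&(u<330)&(v>160)&(v<225)&(X[2]>0.078)&(X[2]<0.09);q=X[:,b];print("dial",q.mean(1),cv2.minEnclosingCircle(q[:2].T.astype(np.float32).copy()))
cv2.imwrite("pics/top0c.png",cv2.resize(im[120:280,180:450],None,fx=2.9,fy=2.9,interpolation=cv2.INTER_CUBIC))
E
```

```text
plate ((0.5976438522338867, -0.016919776797294617), (0.20000682771205902, 0.4196297228336334), 8.157597541809082)
[[ 0.46888036  0.17658195]
 [ 0.5284243  -0.23880175]
 [ 0.72640735 -0.2104215 ]
 [ 0.6668634   0.2049622 ]]
top red [335 176   7  12  63] [338.03174603 180.87301587] [ 0.61507382 -0.05495373  0.08      ] [ 0.62083802 -0.05939938  0.04603794]
top red [337 189   8  19  95] [340.49473684 198.93684211] [ 0.5842412  -0.05918043  0.08      ] [ 0.58844908 -0.06387463  0.04580954]
side red [311 257  34  20 217] [327.61751152 266.60829493] [ 0.57971258 -0.09332103  0.08      ] [ 0.60247721 -0.0627834   0.04543587]
knob 460 [ 0.60602382 -0.12356547  0.17433577] [ 0.50290383 -0.15341876  0.12847091] [0.63070285 0.0315573  0.74089274]
cam 1367 [ 0.61815143 -0.13026481  0.07101896] [ 0.57419116 -0.17956975  0.0640513 ] [ 0.66356447 -0.09036877  0.07589477] ((0.6188894510269165, -0.13492046296596527), 0.045115020126104355)
post 108 [0.57396181 0.0882837  0.17602297]
dial [0.59015072 0.02491489 0.08291271] ((0.586002767086029, 0.03879096359014511), 0.05448102205991745)
```

View pics/top0c.png

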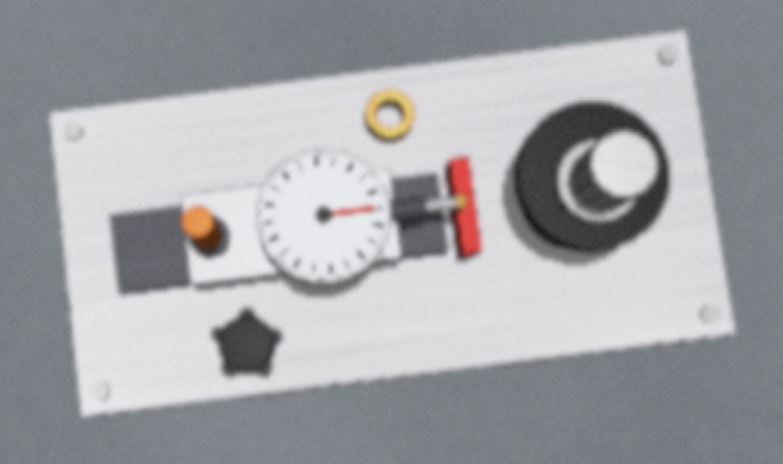

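```bash
python3 - <<'E'
from h import *
f=dict(np.load("top0.npz"));g=dict(np.load("side0.npz"))
c=np.array([.5976,-.0169]);a=np.radians(8.16);xs=np.array([np.cos(a),np.sin(a)]);ys=np.array([-np.sin(a),np.cos(a)])
S=lambda p:np.round(1000*np.array([(p[:2]-c)@xs,(p[:2]-c)@ys]),1)
for n,u,v,z in(("post",248.3,196.6,.125),("knob",394.8,176.2,.135),("dial",180+323/2.9,120+214/2.9,.082),("bush",314.5,159.3,.03),("clamp",265,238,.04)):
    p=P(f,u,v,z);print(n,p,S(p))
print("side post top",S(P(g,265.5,176,.125)),"side knob top",S(P(g,371.5,247,.135)))
h=cv2.cvtColor(f["image"],cv2.COLOR_BGR2HSV);print(h[196:200,246:252])
print("axis",c-.12*ys, "side axis proj",proj(g,[*(c-.12*ys),.135]),"top",proj(f,[*(c-.12*ys),.135]))
E
```

```text
post [0.58022363 0.09260729 0.125     ] [ -1.7 110.9]
knob [ 0.61430565 -0.1355329   0.135     ] [  -0.3 -119.8]
dial [0.59150714 0.02391172 0.082     ] [-0.2 41.3]
bush [ 0.66311648 -0.01827288  0.03      ] [ 64.7 -10.7]
clamp [0.51694834 0.06929616 0.04      ] [-67.6  96.8]
side post top [ -3.1 109.7] side knob top [  -4.5 -120.9]
[[[ 14 168 228]
  [ 14 165 227]
  [ 15 163 228]
  [ 15 161 228]
  [ 15 159 229]
  [ 15 162 226]]

 [[ 14 166 228]
  [ 15 162 228]
  [ 15 163 227]
  [ 15 161 228]
  [ 15 161 226]
  [ 14 162 225]]

 [[ 14 165 227]
  [ 15 162 228]
  [ 15 161 228]
  [ 15 161 226]
  [ 15 162 225]
  [ 14 166 218]]

 [[ 14 167 223]
  [ 14 166 224]
  [ 14 167 224]
  [ 14 163 224]
  [ 14 168 213]
  [ 13 170 195]]]
axis [ 0.61463255 -0.13568507] side axis proj [373.52618189 245.23625447] top [394.8963084  175.99351045]
```

>>> {"api": "drive_tool", "payload": {"series": [0,0,0,0,0,0.986,100,0,0,0,0,0,0.986,100,0,0,0,0,0,0.986,100,0,0,0,0,0,0.986,100,0,0,0,0,0,0.986,100,0,0,0,0,0,0.986,100,0,0,0,0,0,0.986,100,0,0,0,0,0,0.986,100,0,0,0,0,0,0.986,100,0,0,0,0,0,0.986,100,0,0,0,0,0,0.986,100,0,0,0,0,0,0,100,0,0,0,0,0,0,100]}}

```text
t: 1.18
position: [0.1948, 0.6461, 0.4041]
orientation: [-180.0, 0.0, 98.3]
force: [-0.5, -0.3, 0.0]
opening: 0.0881
```

>>> {"api": "drive_tool", "payload": {"series": [-0.95,0.48,0,0,0,0,100,-0.95,0.48,0,0,0,0,100,-0.95,0.48,0,0,0,0,100,-0.95,0.48,0,0,0,0,100,-0.95,0.48,0,0,0,0,100,-0.95,0.48,0,0,0,0,100,-0.95,0.48,0,0,0,0,100,-0.95,0.48,0,0,0,0,100,-0.95,0.48,0,0,0,0,100,-0.95,0.48,0,0,0,0,100,-0.95,0.48,0,0,0,0,100,-0.95,0.48,0,0,0,0,100,-0.95,0.48,0,0,0,0,100,-0.95,0.48,0,0,0,0,100,-0.95,0.48,0,0,0,0,100,-0.95,0.48,0,0,0,0,100,-0.95,0.48,0,0,0,0,100,-0.95,0.48,0,0,0,0,100,0,0,0,0,0,0,100,0,0,0,0,0,0,100]}}

```text
t: 2.85
position: [0.4697, 0.2527, 0.4046]
orientation: [-180.0, -0.0, 98.1]
force: [0.3, 0.8, -1.1]
opening: 0.0879
```

```bash
cat >> h.py <<'E'
from scipy.spatial.transform import Rotation as Rn
def go(x,y,z,yaw=98.16):
    s=read_state();R=Rn.from_euler("xyz",s["orientation"],degrees=True)
    t=Rn.from_euler("xyz",[180,0,yaw],degrees=True)
    print("t",s["t"],"pos",s["position"],s["orientation"],"F",s["force"],"open",s["opening"],"j6",s["joints"][5],"j1",s["joints"][0])
    print("shift units",R.inv().apply(np.array([x,y,z])-s["position"])/.025,"turn",np.degrees((R.inv()*t).as_rotvec())/6)
E
python3 -c "
from h import *
go(.5818,.0930,.255)"
```

```text
t 2.85 pos [0.46974869 0.2527031  0.40457736] [-1.79978812e+02 -8.27934854e-03  9.81095431e+01] F [ 0.2577301   0.7615018  -1.06118122] open 0.0879482303888988 j6 17.483500553739013 j1 25.597932506841037
shift units [-6.95737404  3.5382968   5.98078104] turn [-0.00353068 -0.00138145 -0.00840923]
```

>>> {"api": "drive_tool", "payload": {"series": [-0.99,0.505,0,0,0,0,100,-0.99,0.505,0,0,0,0,100,-0.99,0.505,0,0,0,0,100,-0.99,0.505,0,0,0,0,100,-0.99,0.505,0,0,0,0,100,-0.99,0.505,0,0,0,0,100,-0.99,0.505,0,0,0,0,100,0,0,0.8,0,0,0,100,0,0,0.8,0,0,0,100,0,0,0.8,0,0,0,100,0,0,0.8,0,0,0,100,0,0,0,0,0,0,100]}}

```text
t: 3.85
position: [0.579, 0.0956, 0.3198]
orientation: [-179.5, -0.0, 98.3]
force: [-1.1, 0.3, -0.3]
opening: 0.088
```

```bash
python3 -c "
from h import *
go(.5818,.0930,.255)
for n in('top','side'):
    f=grab_frame(n);cv2.imwrite(f'pics/{n}1.png',f['image'])"
```

```text
t 3.85 pos [0.57903767 0.09559657 0.31981956] [-1.79510595e+02 -3.80536780e-02  9.82851202e+01] F [-1.10771962  0.2861869  -0.30465639] open 0.0880168788904528 j6 -1.3637337929772382 j1 6.935158930578688
shift units [-0.1204227   0.11651608  2.59180217] turn [-0.08157444 -0.00625318  0.02088033]
```

View pics/side1.png

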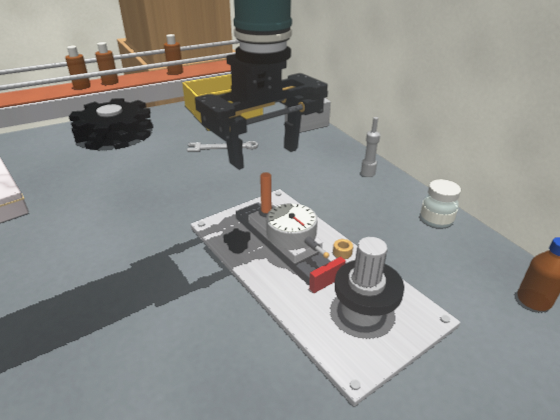

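Side view: the open fingers at (236,150) and (292,130) straddle the post at (265,190), so I continue down.

>>> {"api": "drive_tool", "payload": {"series": [-0.06,0.05,0.6,0,0,0,100,-0.04,0.05,0.6,0,0,0,100,0,0,0.6,0,0,0,100,0,0,0.5,0,0,0,100,0,0,0.3,0,0,0,100,0,0,0,0,0,0,100,0,0,0,0,0,0,100]}}

```text
t: 4.53
position: [0.5843, 0.0929, 0.2601]
orientation: [180.0, -0.0, 98.2]
force: [-0.7, 0.1, 0.2]
opening: 0.0883
```

```bash
python3 -c "
from h import *
go(.5818,.0930,.255)
for n in('top','side'):
    f=grab_frame(n);cv2.imwrite(f'pics/{n}2.png',f['image'])"
```

```text
t 4.5333 pos [0.58426055 0.09285632 0.26011302] [ 1.79988044e+02 -2.24814625e-03  9.81741339e+01] F [-0.71735734  0.13960785  0.18946338] open 0.08825805588004211 j6 -1.5584105869935212 j1 6.617436588608829
shift units [ 0.0196745  -0.09664765  0.20450136] turn [ 0.00199265 -0.00037494  0.00235561]
```

View pics/side2.png

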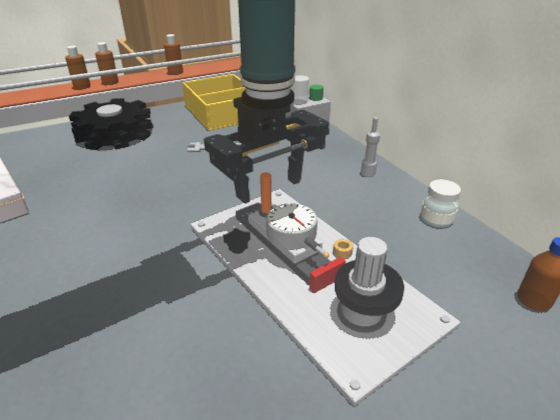

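Side view: the fingertips at (242,197) and (296,180) are either side of the post. I close gently.

>>> {"api": "drive_tool", "payload": {"series": [0,-0.09,0.2,0,0,0,60,0,0,0,0,0,0,30,0,0,0,0,0,0,10,0,0,0,0,0,0,10,0,0,0,0,0,0,10,0,0,0,0,0,0,10,0,0,0,0,0,0,10,0,0,0,0,0,0,10], "squeeze": 25}}

```text
t: 5.3
position: [0.5819, 0.0923, 0.2548]
orientation: [180.0, 0.0, 98.1]
force: [-0.6, -0.4, 0.2]
opening: 0.0366
```

>>> {"api": "drive_tool", "payload": {"series": [0,0,0,0,0,0,10,0,0,0,0,0,0,10,0,0,0,0,0,0,10,0,0,0,0,0,0,10,0,0,0,0,0,0,10,0,0,0,0,0,0,10]}}

```text
t: 5.8
position: [0.5802, 0.0921, 0.2544]
orientation: [-179.7, 0.0, 98.2]
force: [-7.1, -1.1, 5.7]
opening: 0.0169
```

>>> {"api": "drive_tool", "payload": {"series": [-0.05,-0.06,0,0,0,0,10,-0.1,0,0,0,0,0,10,-0.15,0,0,0,0,0,10,-0.15,0,0,0,0,0,10,-0.15,0,0,0,0,0,10,-0.15,0,0,0,0,0,10,-0.15,0,0,0,0,0,10,-0.15,0,0,0,0,0,10,-0.15,0,0,0,0,0,10,-0.1,0,0,0,0,0,10,-0.1,0,0,0,0,0,10,-0.06,0,0,0,0,0,10,0,0,0,0,0,0,10]}}

```text
t: 6.88
position: [0.5846, 0.0575, 0.2545]
orientation: [-179.9, -0.2, 98.1]
force: [-3.5, 8.0, 2.8]
opening: 0.0168
```

```bash
python3 -c "
from h import *
go(.5818+.1419*.04,.0930-.99*.04,.255)"
```

```text
t 6.8833 pos [0.58463075 0.05748312 0.25447656] [-179.85578602   -0.23456237   98.0966956 ] F [-3.50037655  8.00156595  2.77485101] open 0.01684816822510647 j6 -5.127007029959327 j1 3.120516095372943
shift units [-0.17763894  0.08961737 -0.02189083] turn [-0.02401403 -0.03910698 -0.01050151]
```

>>> {"api": "drive_tool", "payload": {"series": [-0.08,0,0,0,0,0,10,-0.08,0,0,0,0,0,10,-0.06,0,0,0,0,0,10,0,0,0,0,0,0,10,0,0,0,0,0,0,10]}}

```text
t: 7.3
position: [0.5851, 0.054, 0.2545]
orientation: [-179.8, -0.5, 98.1]
force: [-4.1, 16.5, 3.0]
opening: 0.0171
```

```bash
python3 -c "
from h import *
go(.5818+.1419*.04,.0930-.99*.04,.255)"
```

```text
t 7.3 pos [0.5851213  0.05398774 0.25445959] [-179.84888929   -0.46162889   98.0600534 ] F [-4.11377665 16.4888153   3.0178314 ] open 0.017127358857311266 j6 -5.6529314917886095 j1 2.7107060561312433
shift units [-0.03630817  0.08990321 -0.02214688] turn [-0.02511787 -0.07696005 -0.01655621]
```

>>> {"api": "drive_tool", "payload": {"series": [-0.06,0,0,0,0,0,10,-0.06,0,0,0,0,0,10,0,0,0,0,0,0,10,0,0,0,0,0,0,10]}}

```text
t: 7.63
position: [0.5853, 0.0531, 0.2545]
orientation: [-179.8, -0.7, 98.0]
force: [-5.6, 26.0, 4.1]
opening: 0.0173
```

```bash
python3 -c "
from h import *
go(.5818+.1419*.04,.0930-.99*.04,.255)
for n in('top','side'):
    f=grab_frame(n);cv2.imwrite(f'pics/{n}3.png',cv2.resize(f['image'][110:290,180:450] if n=='top' else f['image'][150:350,180:460],None,fx=2.8,fy=2.8,interpolation=2))"
```

```text
t 7.6333 pos [0.58527939 0.05308476 0.25450789] [-179.84794088   -0.71901518   98.01366409] F [-5.60887038 25.95873315  4.06297815] open 0.017278085383434796 j6 -5.944992820744227 j1 2.546047405908575
shift units [ 0.00048421  0.08871169 -0.01991535] turn [-0.02518981 -0.11986809 -0.02422997]
```

View pics/side3.png

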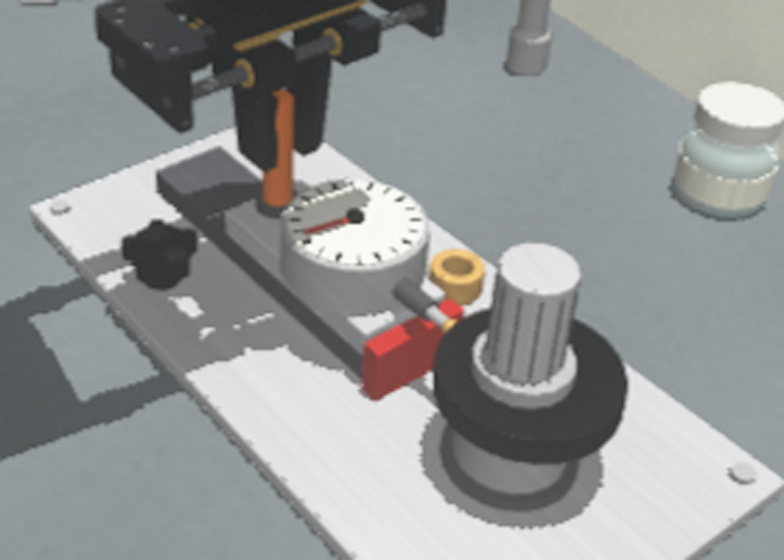

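View pics/top3.png

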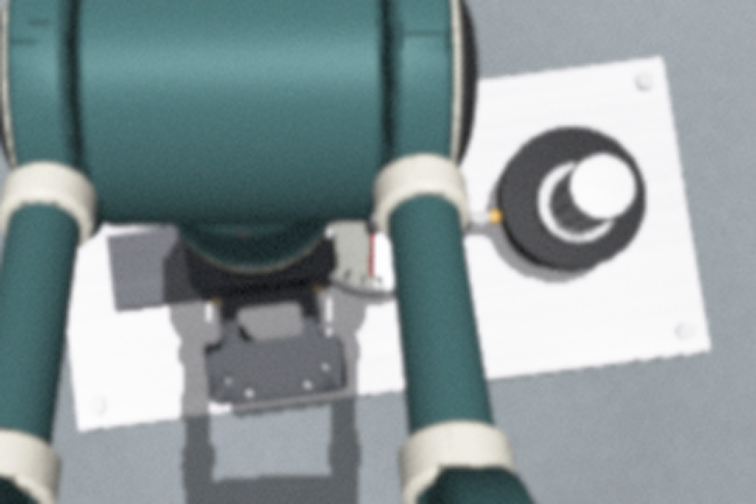

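Side view: the carriage touches the red stop at (400,350) and the plunger tip meets the cam at (450,325). The needle points lower-left, about 1.9 rad. Force rose to 26 N with almost no motion, so the gauge is home. I ease off and release.

>>> {"api": "drive_tool", "payload": {"series": [0.1,0,0,0,0,0,10,0,0,0,0,0,0,15,0,0,0,0,0,0,50,0,0,0,0,0,0,100,0,0,0,0,0,0,100,0,0,0,0,0,0,100,0,0,0,0,0,0,100,0,0,0,0,0,0,100,0,0,0,0,0,0,100,0,0,0,0,0,0,100]}}

```text
t: 8.57
position: [0.5865, 0.0497, 0.2547]
orientation: [180.0, 0.0, 98.1]
force: [-0.3, 0.2, -0.2]
opening: 0.0683
```

>>> {"api": "drive_tool", "payload": {"series": [0,0,-0.5,0,0,0,100,0,0,-0.8,0,0,0,100,0,0,-0.8,0,0,0,100,0,0,-0.8,0,0,0,100,0,0,-0.6,0,0,0,100,0,0,0,0,0,0,100,0,0,0,0,0,0,100]}}

```text
t: 9.15
position: [0.5869, 0.05, 0.344]
orientation: [179.8, 0.0, 98.1]
force: [-0.0, -0.7, 0.6]
opening: 0.0877
```

```bash
python3 -c "
from h import *
go(.6146,-.1357,.263)
for n in('top','side'):
    f=grab_frame(n);np.savez(n+'4.npz',**f);cv2.imwrite(f'pics/{n}4.png',cv2.resize(f['image'][110:290,180:450] if n=='top' else f['image'][150:350,180:460],None,fx=2.8,fy=2.8,interpolation=2))"
```

```text
t 9.15 pos [0.5868904  0.04998855 0.34398503] [1.79810337e+02 2.08730717e-02 9.81454519e+01] F [-0.03875901 -0.68593158  0.56142612] open 0.08772473961541943 j6 -5.698415951588921 j1 2.4461661704169106
shift units [-7.50847228  0.03408682  3.24226748] turn [ 0.0316101   0.00348286 -0.00241892]
```

View pics/side4.png

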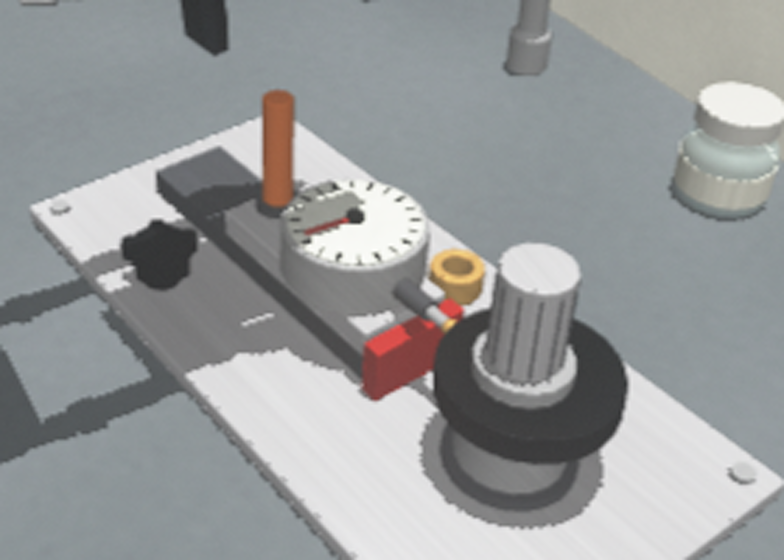

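>>> {"api": "drive_tool", "payload": {"series": [-0.94,0,0,0,0,0,100,-0.94,0,0,0,0,0,100,-0.94,0,0,0,0,0,100,-0.94,0,0,0,0,0,100,-0.94,0,0,0,0,0,100,-0.94,0,0,0,0,0,100,-0.94,0,0,0,0,0,100,-0.94,0.03,0,0,0,0,100,0,0,0,0,0,0,100,0,0,0,0,0,0,100,0,0,0,0,0,0,100]}}

```text
t: 10.17
position: [0.6133, -0.1356, 0.3407]
orientation: [-179.9, -0.1, 98.1]
force: [-1.0, 0.1, 0.3]
opening: 0.0883
```

```bash
cat >> h.py <<'E'
c0=np.array([.5976,-.0169]);a0=np.radians(8.16);xs=np.array([np.cos(a0),np.sin(a0)]);ys=np.array([-np.sin(a0),np.cos(a0)])
def needle(f):
    # red pixels on dial plane z=.083
    h=cv2.cvtColor(f["image"],cv2.COLOR_BGR2HSV)
    m=((h[...,0]<8)|(h[...,0]>172))&(h[...,1]>90)&(h[...,2]>60)
    v,u=np.nonzero(m);p=np.array([P(f,a,b,.083)[:2] for a,b in zip(u,v)])-c0
    s=np.stack([p@xs,p@ys],1)*1000
    k=(np.hypot(s[:,0],s[:,1]-1)<36);s=s[k]
    d=s-[0,1.3]; far=d[np.hypot(*d.T)>12].mean(0)
    # clockwise from above, from -y: -y -> -x -> +y
    print("needle n",k.sum(),"mean",s.mean(0),"angle",np.arctan2(-far[0],-far[1])%(2*np.pi))
E
python3 -c "
from h import *
needle(dict(np.load('side4.npz')))
go(.6146,-.1357,.263,68.16)"
```

```text
needle n 20 mean [-14.64024544  10.94847824] angle 2.0919240318428995
t 10.1667 pos [ 0.61328904 -0.13559833  0.34073319] [-1.79865862e+02 -8.76452319e-02  9.81229478e+01] F [-1.04250283  0.14219581  0.26070782] open 0.08831150622100781 j6 -22.88350884755499 j1 -14.747470413014806
shift units [-0.01619164  0.05861679  3.10917772] turn [-0.02566397 -0.00842747  4.99383844]
```

The needle reads about 2.1 rad, roughly mid-swing, which matches the high spot being 90° off towards +x of the stand. Next I descend over the knob and pre-turn the tool.

>>> {"api": "drive_tool", "payload": {"series": [0,0.06,0,0,0,1,100,0,0,0,0,0,1,100,0,0,0.3,0,0,1,100,0,0,0.5,0,0,1,100,0,0,0.5,0,0,1,100,0,0,0,0,0,0,100,0,0,0,0,0,0,100]}}

```text
t: 10.75
position: [0.6146, -0.1345, 0.3085]
orientation: [-179.8, 0.0, 68.4]
force: [0.8, -0.2, 0.0]
opening: 0.0879
```

```bash
python3 -c "
from h import *
go(.6146,-.1357,.263,68.16)
for n in('side',):
    f=grab_frame(n);needle(f);cv2.imwrite(f'pics/{n}5.png',f['image'])"
```

```text
t 10.75 pos [ 0.61464575 -0.13445892  0.30848347] [-1.79827269e+02  9.26833760e-03  6.83922696e+01] F [ 0.76113026 -0.21164169  0.01998877] open 0.08787298687228179 j6 6.990632899446456 j1 -14.610916497193385
shift units [-0.04653444  0.02206438  1.81928819] turn [-0.02878534  0.00160307  0.03870924]
needle n 22 mean [-14.84577574  10.8515874 ] angle 2.086286132602903
```

View pics/side5.png

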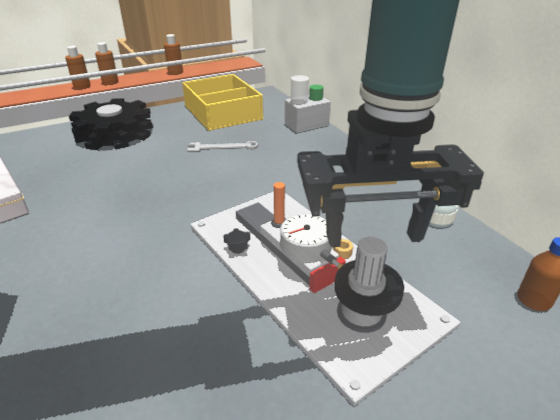

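Side view: the fingers at (336,235) and (418,235) straddle the knob at (370,255).

>>> {"api": "drive_tool", "payload": {"series": [-0.02,0.02,0.5,0,0,0,100,0,0,0.5,0,0,0,100,0,0,0.5,0,0,0,100,0,0,0.3,0,0,0,100,0,0,0,0,0,0,60,0,0,0,0,0,0,60,0,0,0,0,0,0,60,0,0,0,0,0,0,60,0,0,0,0,0,0,60], "squeeze": 10}}

```text
t: 11.55
position: [0.6159, -0.1366, 0.2655]
orientation: [179.9, -0.0, 68.1]
force: [-0.3, 1.6, 0.8]
opening: 0.0569
```

```bash
python3 -c "
from h import *
go(.6146,-.1357,.263,68.16)"
```

```text
t 11.55 pos [ 0.61594651 -0.13658385  0.26553585] [ 1.79916574e+02 -1.05847894e-02  6.81442278e+01] F [-0.34147036  1.64542372  0.84941634] open 0.05689817521615571 j6 7.090901033765783 j1 -14.764750373030466
shift units [ 0.01274332 -0.06329812  0.10134417] turn [ 0.01390461 -0.00176222 -0.00262999]
```

>>> {"api": "drive_tool", "payload": {"series": [0,-0.03,0,0,0,0,50,0,0,0,0,0,0,46,0,0,0,0,0,0,43,0,0,0,0,0,0,40,0,0,0,0,0,0,38,0,0,0,0,0,0,36,0,0,0,0,0,0,36,0,0,0,0,0,0,36,0,0,0,0,0,0,36], "squeeze": 10}}

```text
t: 12.3
position: [0.6131, -0.1354, 0.2647]
orientation: [-179.6, 0.0, 68.2]
force: [-7.1, 2.6, 5.7]
opening: 0.0357
```

```bash
python3 -c "
from h import *
go(.6146,-.1357,.263,68.16)"
```

```text
t 12.3 pos [ 0.61310957 -0.13539565  0.26465698] [-1.79635710e+02  1.96610859e-02  6.81529486e+01] F [-7.10210246  2.62101121  5.71201286] open 0.035708943277024084 j6 7.098261985620132 j1 -14.732904522083189
shift units [0.01090836 0.06028592 0.06589342] turn [-0.06071525  0.0032731  -0.00118565]
```

>>> {"api": "drive_tool", "payload": {"series": [0,-0.05,0,0,0,0,36,0,0,0,0,0,0,36,0,0,0,0,0,0,36]}}

```text
t: 12.55
position: [0.6127, -0.1352, 0.2647]
orientation: [-179.8, 0.0, 68.2]
force: [-6.4, 2.9, 4.2]
opening: 0.0357
```

>>> {"api": "drive_tool", "payload": {"series": [0,-0.07,0,0,0,0,36,0,0,0,0,0,0,36,0,0,0,0,0,0,36]}}

```text
t: 12.8
position: [0.6121, -0.135, 0.2648]
orientation: [180.0, -0.0, 68.1]
force: [-2.3, -0.3, 1.4]
opening: 0.0352
```

>>> {"api": "drive_tool", "payload": {"series": [0,0,0,0,0,-0.4,36,0,0,0,0,0,-0.6,36,0,0,0,0,0,-0.8,36,0,0,0,0,0,-0.8,36,0,0,0,0,0,-0.8,36,0,0,0,0,0,-0.6,36,0,0,0,0,0,-0.6,36,0,0,0,0,0,-0.4,36,0,0,0,0,0,0,36]}}

```text
t: 13.55
position: [0.612, -0.135, 0.2647]
orientation: [-180.0, -0.0, 98.2]
force: [-2.6, 1.2, 2.7]
opening: 0.036
```

```bash
python3 -c "
from h import *
go(.6146,-.1357,.263,158.16);print(read_state()['torque'])
for n in('side',):
    f=grab_frame(n);needle(f);cv2.imwrite(f'pics/{n}6.png',cv2.resize(f['image'][150:350,180:460],None,fx=2.8,fy=2.8,interpolation=2))"
```

```text
t 13.55 pos [ 0.6119621  -0.1350219   0.26472894] [-1.79963713e+02 -1.12126697e-02  9.82111009e+01] F [-2.6404271   1.19236599  2.74806965] open 0.03603250088641366 j6 -22.9270514782615 j1 -14.718345074866354
shift units [-0.04192933  0.10060425  0.06908574] turn [-4.50815852e-03 -4.85907208e-03 -9.99148220e+00]
[0.05372634 0.68833887 0.09602083]
needle n 18 mean [-10.33643504  23.5211159 ] angle 2.706201186162945
```

View pics/side6.png

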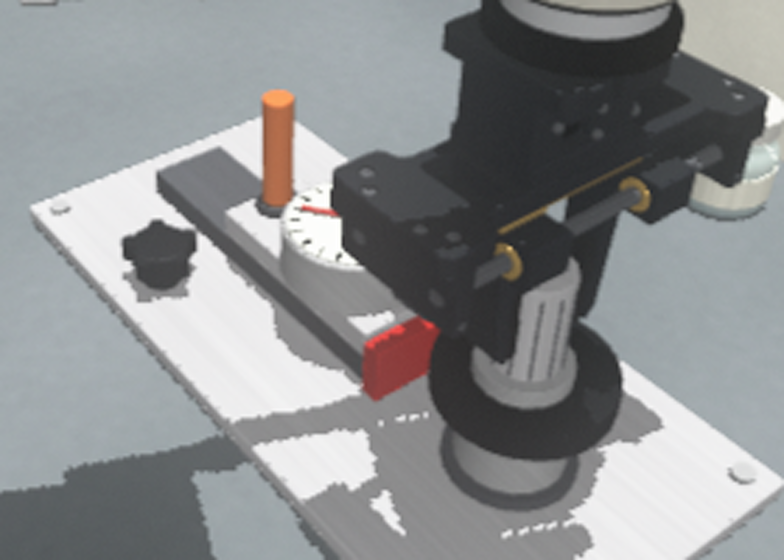

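Side view: the needle now points up-left, at about 2.7 rad. It rose as predicted after 30° (about 2.71 expected), so roughly 60° remain.

>>> {"api": "drive_tool", "payload": {"series": [0,0,0,0,0,-0.4,36,0,0,0,0,0,-0.6,36,0,0,0,0,0,-0.8,36,0,0,0,0,0,-0.8,36,0,0,0,0,0,-0.8,36,0,0,0,0,0,-0.6,36,0,0,0,0,0,-0.6,36,0,0,0,0,0,-0.4,36,0,0,0,0,0,0,36]}}

```text
t: 14.35
position: [0.6118, -0.1351, 0.2647]
orientation: [-180.0, -0.0, 128.1]
force: [-4.9, 1.4, 3.9]
opening: 0.0356
```

>>> {"api": "drive_tool", "payload": {"series": [0,0,0,0,0,-0.4,36,0,0,0,0,0,-0.6,36,0,0,0,0,0,-0.8,36,0,0,0,0,0,-0.8,36,0,0,0,0,0,-0.8,36,0,0,0,0,0,-0.6,36,0,0,0,0,0,-0.4,36,0,0,0,0,0,0,36,0,0,0,0,0,0,36]}}

```text
t: 15.1
position: [0.6118, -0.1352, 0.2647]
orientation: [-179.9, -0.0, 154.4]
force: [-5.0, -0.9, 3.5]
opening: 0.0358
```

```bash
python3 -c "
from h import *
go(.6146,-.1357,.263,158.16);print(read_state()['torque'])
for n in('side',):
    f=grab_frame(n);needle(f);cv2.imwrite(f'pics/{n}7.png',cv2.resize(f['image'][150:350,180:460],None,fx=2.8,fy=2.8,interpolation=2))"
```

```text
t 15.1 pos [ 0.61177771 -0.13524273  0.2646612 ] [-1.79948287e+02 -4.06726764e-02  1.54435332e+02] F [-5.02053661 -0.944803    3.45055967] open 0.03577960722035855 j6 -79.13942627411245 j1 -14.731229497515418
shift units [-0.10977932  0.03227589  0.06634103] turn [-0.00839548 -0.00705654 -0.62077479]
[-0.20480794  0.81662589  0.15485598]
needle n 13 mean [ 5.77164569 26.24909613] angle 3.3689303682868093
```

View pics/side7.png

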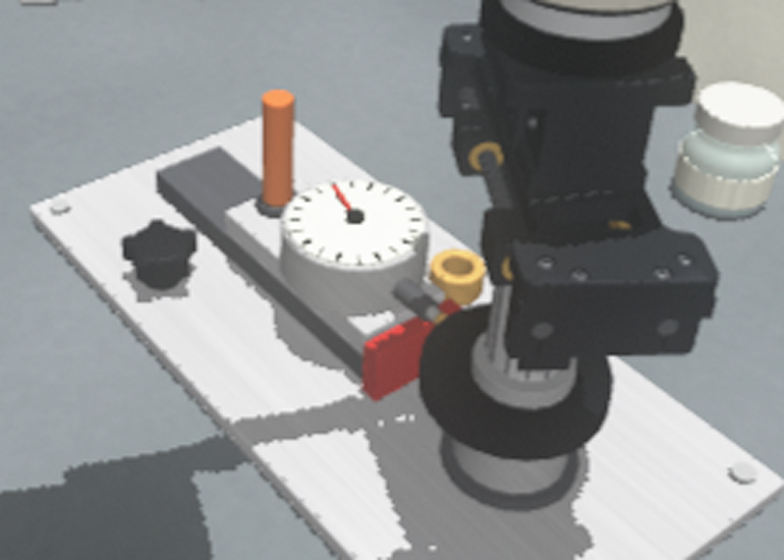

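Side view: the needle points just left of the post, at about 3.37 rad, close to the maximum of 3.45. I turn slightly further to check the peak.

>>> {"api": "drive_tool", "payload": {"series": [0,0,0,0,0,-0.4,36,0,0,0,0,0,-0.3,36,0,0,0,0,0,0,36,0,0,0,0,0,0,36]}}

```text
t: 15.48
position: [0.6118, -0.1352, 0.2647]
orientation: [-180.0, -0.0, 158.7]
force: [-5.1, -0.9, 3.6]
opening: 0.0356
```

```bash
python3 -c "
from h import *
go(.6146,-.1357,.263,158.16);needle(grab_frame('side'))"
```

```text
t 15.4833 pos [ 0.61176624 -0.13524894  0.26466229] [-1.79952463e+02 -4.73146390e-02  1.58663672e+02] F [-5.13336783 -0.88915275  3.58790654] open 0.03555854168250081 j6 -83.36982626784147 j1 -14.732426746577312
shift units [-0.11220071  0.02449102  0.06637884] turn [-0.00795736 -0.0078509   0.08394854]
needle n 12 mean [ 6.18837184 26.64769572] angle 3.381047920275122
```

>>> {"api": "drive_tool", "payload": {"series": [0,0,0,0,0,-0.5,36,0,0,0,0,0,-0.8,36,0,0,0,0,0,-0.8,36,0,0,0,0,0,-0.4,36,0,0,0,0,0,0,36,0,0,0,0,0,0,36]}}

```text
t: 16.03
position: [0.6118, -0.1353, 0.2646]
orientation: [-180.0, -0.0, 173.7]
force: [-5.3, -0.6, 3.3]
opening: 0.0353
```

```bash
python3 -c "
from h import *
go(.6146,-.1357,.263,158.16);needle(grab_frame('side'))"
```

```text
t 16.0333 pos [ 0.61180799 -0.13530633  0.26464634] [-1.79957151e+02 -4.77005279e-02  1.73675514e+02] F [-5.32248387 -0.55817591  3.32804269] open 0.03534368430722103 j6 -98.37887921035104 j1 -14.734422861507634
shift units [-0.11279019 -0.00329913  0.06576223] turn [-0.00817428 -0.00693449  2.58592166]
needle n 13 mean [ 5.77164569 26.24909613] angle 3.3689303682868093
```

The needle reads the same at 154.4° and 173.7°, so the peak is near 164°. I turn back 9.6° and release.

>>> {"api": "drive_tool", "payload": {"series": [0,0,0,0,0,0.4,36,0,0,0,0,0,0.7,36,0,0,0,0,0,0.5,36,0,0,0,0,0,0,36,0,0,0,0,0,0,36,0,0,0,0,0,0,45,0,0,0,0,0,0,60,0,0,0,0,0,0,80,0,0,0,0,0,0,100,0,0,0,0,0,0,100,0,0,0,0,0,0,100,0,0,0,0,0,0,100,0,0,0,0,0,0,100]}}

```text
t: 17.17
position: [0.6121, -0.135, 0.2647]
orientation: [180.0, 0.0, 164.2]
force: [0.4, -0.8, -0.0]
opening: 0.0846
```

>>> {"api": "drive_tool", "payload": {"series": [0,0,-0.3,0,0,0,100,0,0,-0.6,0,0,0,100,0,0,-0.9,0,0,0,100,0,0,-0.9,0,0,0,100,0,0,-0.9,0,0,0,100,0,0,-0.9,0,0,0,100,0,0,-0.5,0,0,0,100,0,0,0,0,0,0,100,0,0,0,0,0,0,100]}}

```text
t: 17.92
position: [0.6122, -0.1351, 0.3905]
orientation: [180.0, 0.1, 164.1]
force: [0.1, 0.5, -1.2]
opening: 0.0883
```

```bash
python3 -c "
from h import *
go(.6146,-.1357,.263,158.16)
for n in('side','top'):
    f=grab_frame(n)
    if n=='side': needle(f)
    cv2.imwrite(f'pics/{n}8.png',f['image'] if n=='top' else cv2.resize(f['image'][150:350,180:460],None,fx=2.8,fy=2.8,interpolation=2))"
```

```text
t 17.9167 pos [ 0.61220674 -0.13507578  0.39047523] [1.79996882e+02 1.03870677e-01 1.64147606e+02] F [ 0.07073204  0.49875445 -1.17803593] open 0.08826525459778778 j6 -88.866768859888 j1 -14.718782390768206
shift units [-8.96660172e-02  1.85318241e-03  5.09918031e+00] turn [0.00142372 0.01726887 0.9979345 ]
needle n 13 mean [ 6.21136763 26.42280017] angle 3.383972231957009
```

View pics/side8.png

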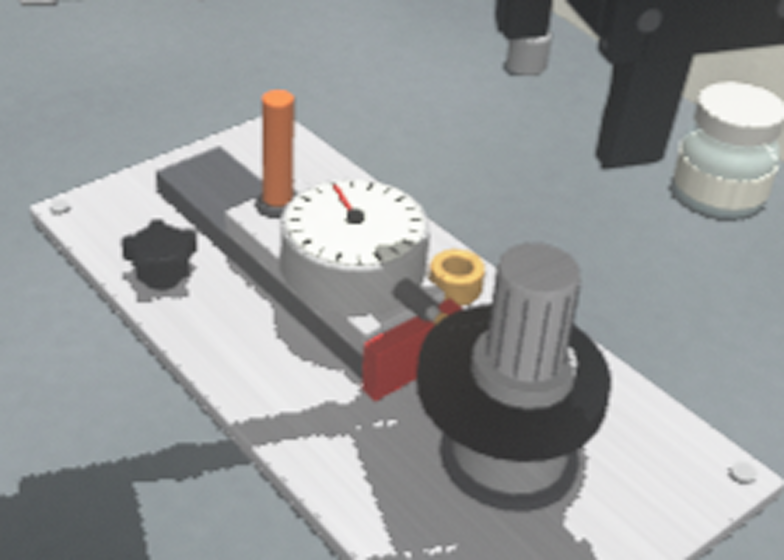

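View pics/top8.png

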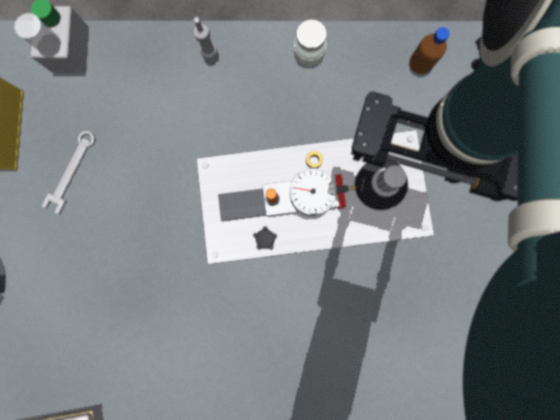

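Both views: the needle is at its peak (about 3.38 rad measured). The carriage sits against the red stop, and the bush at (315,159) and clamp knob at (265,238) are where they started. The gripper is clear.

```bash
python3 -c "
from h import *
close_job()"
```

```text
the job is handed in; nothing more can be done
```

I slid the gauge home, turned the cam's high spot to the plunger, let go, and handed the job in at about 18 s. No verdict is reported, so the result rests on the checks below.

- **Gauge:** I gripped the orange post and slid it about 39.5 mm at roughly 45 mm/s. At the end the force climbed to 26 N with almost no more travel, and the pictures show the carriage against the red stop.
- **Cam:** I held the knob with a 10 N grip and turned it counter-clockwise, seen from above. The side force at the wrist reached about 7.5 N as the grip closed, and stayed near 5 N while turning.
- **High spot:** The needle went from about 2.09 to 3.38 rad. It read the same at tool yaws of 154.4° and 173.7°, so I left the cam midway, at about 164°.
- **After letting go:** The needle still read 3.38 rad. That is about 0.07 below the nominal 3.45 but inside the 0.15 tolerance, and I put it down to the coarse pixels on the dial.
- **Loose parts:** The bush and clamp knob are where they started in the pictures, and the gripper is raised clear of everything.

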